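Chuck a cutter in the bench router and shut its window

ROBOT

A 7-joint arm with a two-finger parallel gripper is mounted at the origin on the work surface. World frame = base frame: x ahead of the robot, y to its left, z up, the work surface at z = 0. Lengths are in m, angles in degrees, forces in N, time in s.
With the tool pointing down it reaches from about 0.35 to 0.9 m from the base axis. Payload 19.9 kg.
Tool frame: the origin (TCP) lies at the very end of the fingers, on their centre line; the grasp point (between the pads) lies 19 mm behind it; z points along the fingers, y is the line along which they close (so a half turn about z gives the same grasp; the last joint's range is limited). The gripper opens to 85 mm and grips with 20 to 120 N. Pads are 22 mm wide; open, the fingers measure 114 mm over their backs; the gripper's body (76 mm by 85 mm) begins 54 mm behind the grasp point. The pads swing forward as they close: fully open they stand 13 mm farther back than shut.
Start: joints at [61.851, 23.915, -0.59, 92.452, 0.269, 63.638, -3.037], TCP at [0.272, -0.563, 0.231] pointing down, gripper open.
Joint ranges: [-161.28, 161.28], [-22.2, 115.67], [-73.04, 71.86], [3.21, 147.25], [-68.34, 248.33], [10.77, 114.83], [-161.83, 161.83]. Speed limits (degrees/s): [108.29, 108.29, 136.94, 136.94, 172.46, 172.46, 172.46].

INTERFACE

Orientations are given as [roll, pitch, yaw] about the fixed x, y, z axes, in that order (R = Rz(yaw) Ry(pitch) Rx(roll)).
In Python, from workcell import r, viewer gives the robot as it stands.
- The arm moves only by the tool carry_out, never from a script. Its argument "series" is a list that holds one entry, the list of rows, each a list of 7 numbers: the shift along the tool's x, y, z scaled (see below), then the turn, a rotation vector about the tool's x, y, z scaled (see below), then the closure, from -1 (fully open) to 1 (shut). A call has exactly 10 rows; each row is the pose to reach, as a shift and turn from the pose commanded when the call began, along the tool's axes at that moment; what a row does not reach only later rows make up. The controller multiplies each number of a shift by 300 mm and each number of a turn by 30 degrees. A row lasts 1/12 s, in which the tool goes at most 41.7 mm and 7.16 degrees, less where a joint would pass 70% of its speed; a pose out of reach is approached as far as the arm can. A call with a number of a shift or a turn outside -1 to 1 is refused whole. A call with a gripper value outside its range is refused whole. The fingers move at their own pace and stop on an object; "grip_force" is the grip in N (left out, the last holds). Time passes only in rows, so rows that repeat a pose let the fingers close, or fill a call up. It gives the time, the measured TCP pose, the force, the opening and the grip force at its end, in the units of the state.
- r.read_state(): the state, without advancing time (a new reading comes with each control period).
- viewer.snapshot(name): name is "scene" or "top"; returns (picture, depth): 420x560x3 uint8, red, green, blue; 420x560 float32, m along the optical axis (not along the pixel's ray), 0 where there is no reading.
- viewer.camera_params(name): a dict with "camera_matrix" (3x3 intrinsics, pixels), "k1" (the pictures are not rectified: a ray, as slopes to the right and down, at radius r is drawn at 1 + k1 r^2 times it, then the intrinsics apply), "world_from_camera" (4x4, takes a point from camera to world coordinates). Camera axes: x right, y up, looking along -z (the intrinsics and any distortion apply to the point x, -y, -z); pixel columns grow to the right and rows downward; lengths in m; the calibration is good to about 2 mm. A picture is of the moment at which its call begins. camera_params takes no time and is no camera call.
- r.finish_job(): hands the job in; it is judged then, once.
The state is a dict: "time_s": time; "qpos": joint angles; "qvel": joint speeds; "effort": joint torques, N m; "tcp_pos": TCP position; "tcp_rot": TCP orientation; "force": force on the tool from outside, world axes, zero at the start; "torque": the same for the moment, N m; "gripper_width": finger opening in m; "finger_force": force on a finger pad.
Only numpy, scipy, OpenCV 4.12 (cv2) and the standard library are available. Lean on these libraries where they do the work, as an engineer would, in place of code of your own. Each camera call takes 0.05 s, during which the arm holds its last target. There are 200 camera calls.

TASK

Fit the red-collared cutter to the bench router: slide the clear window on top fully open, take the cutter from the wooden rack and stand it shank down on the floor of the open three-jaw chuck, let go of it, then push the chuck sleeve round clockwise by its yellow pins until the jaws hold the cutter firmly and upright. Finally slide the window fully shut. Leave the other cutters in the rack, do not lean on the blue air nozzle, and do not move or topple anything else on the bench.

Things in the scene. Friction and masses are not known exactly. Their poses are not given: they have to be found in the camera images.
- machine: Bench router, spindle up, fixed. Origin on the table under its bay's centre, x away from the robot at yaw 0. Bay: 250 x 250 mm outside, 238 inside, open top, walls to 160 mm above the table, floor at 20 mm. Grey control housing fills y = 125 to 365 mm, 160 mm high, x +-125 mm. A clear window slides on top (rails reach 173 mm), over the housing when open.
- window (a joint): Travel of the clear window along the machine's +y (m): 0 = shut over the bay, 0.23 = fully open (over the housing). About 2 N friction; stays where it is left. Pane 232 x 245 mm, its top 170 mm above the table; its near edges shut at y = -125 and +120 mm.
- window_handle (a point): Middle of the top edge of the orange upright fin on the window, 204 mm above the table. The fin is 80 mm along the machine's x, 10 mm thick along y and rises 34 mm above the pane; it can be pushed from either side or pinched. At machine y = -85 mm when shut, +145 mm when open; it travels with the window.
- chuck: Three-jaw chuck facing up in the middle of the bay, fixed, turned to any yaw. Origin on the spindle axis, on the bay floor (20 mm above the table), z up. Three jaws 18 mm wide rise 51 to 75 mm above it at bearings 0, 120, 240 degrees of its frame; their faces are 12 mm from the axis when open (sleeve 0) and move in 6 mm per rad of sleeve.
- chuck_seat (a point): Centre of the chuck's floor between the jaws, on which the cutter's foot must stand, 70 mm above the table.
- sleeve (a joint): Rotation of the chuck sleeve (rad), grows clockwise seen from above (tightening), 0 to 1.35. The jaws meet the 12 mm shank at about 1.0; beyond it the sleeve turns only slightly further while the grip grows. Friction 0.3 N m holds the sleeve where it is left. Push a pin with about 8 to 12 N at the end.
- jaw0: Jaw at bearing 0 in the chuck's frame (origin on the chuck's axis).
- jaw1: Jaw at bearing 120 degrees (origin on the chuck's axis).
- jaw2: Jaw at bearing 240 degrees (origin on the chuck's axis).
- pin0 (a point): Top centre of one upright yellow pin of the sleeve, 12 mm diameter, 68 mm from the chuck's axis, free from 60 to 125 mm above the table; the three pins are 120 degrees apart and go round with the sleeve.
- pin1 (a point): Top centre of the next (120 degrees counter-clockwise) upright yellow pin of the sleeve, 12 mm diameter, 68 mm from the chuck's axis, free from 60 to 125 mm above the table; the three pins are 120 degrees apart and go round with the sleeve.
- pin2 (a point): Top centre of the third upright yellow pin of the sleeve, 12 mm diameter, 68 mm from the chuck's axis, free from 60 to 125 mm above the table; the three pins are 120 degrees apart and go round with the sleeve.
- nozzle: Blue air nozzle fixed in the bay, at any bearing. Origin on the chuck's axis on the bay floor; its post (12 mm diameter) stands at x = +93 mm of its own frame and rises 135 mm above the table, with a tip bent in to x = 77 mm, top 151 mm above the table. Do not push on it.
- rack: Fixed wooden cutter rack 160 x 50 x 35 mm, origin under its centre; three upright holes 15 mm wide, 30 mm deep, at x = -45, 0 and +45 mm of its frame.
- cutter_red: Router cutter: steel shank 12 mm diameter x 45 mm (z 0 to 45 mm), red collar 26 mm diameter x 6 mm above it, then a dark cutting head 16 mm diameter x 30 mm (z 51 to 81 mm) with a disc of the same colour on its end, 80 g. Origin at the centre of the shank's foot, z up along the shank. Starts upright in any rack hole, foot 5 mm above the table. The one to fit.
- cutter_blue: Router cutter: steel shank 12 mm diameter x 45 mm (z 0 to 45 mm), blue collar 26 mm diameter x 6 mm above it, then a dark cutting head 16 mm diameter x 30 mm (z 51 to 81 mm) with a disc of the same colour on its end, 80 g. Origin at the centre of the shank's foot, z up along the shank. Starts upright in any rack hole, foot 5 mm above the table. Leave in the rack.
- cutter_green: Router cutter: steel shank 12 mm diameter x 45 mm (z 0 to 45 mm), green collar 26 mm diameter x 6 mm above it, then a dark cutting head 16 mm diameter x 30 mm (z 51 to 81 mm) with a disc of the same colour on its end, 80 g. Origin at the centre of the shank's foot, z up along the shank. Starts upright in any rack hole, foot 5 mm above the table. Leave in the rack.
- drum: Loose black drum potentiometer with red top, 54 mm diameter, 54 mm high, origin under its centre. Bystander.
- spool: Loose copper-coloured spool, 60 mm diameter, 45 mm high, origin under its centre. Bystander.
- screwdriver: Loose screwdriver with yellow handle lying on the table. Bystander.
- bottle: Loose bottle, 56 mm diameter, 130 mm high, origin under its centre. Bystander.
- jar: Loose amber jar with steel cap, 50 mm diameter, 60 mm high, origin under its centre. Bystander.

How it is judged (in metres and radians):
On the way, in this order (a step that is already met when the one before it is completed fails the run):
1. the window is fully open (at least 200 of its 230 mm) (value of joint window above 0.2 m), for 0.1 s.
2. the red cutter stands shank down on the chuck's floor between the jaws, let go (horizontal distance between cutter_red and chuck_seat below 0.012 m and z of cutter_red in the frame of chuck below 0.054 m and angle between cutter_red's own z axis and vertical below 0.45 rad and contact force between the fingers and cutter_red below 0.1 N), for 0.2 s.
3. all three jaws grip the cutter (over 3 N each) (contact force between each of jaw0, jaw1, jaw2 and cutter_red above 3 N), for 0.2 s.
At the end, for the whole second after the job is handed in: All three jaws press on the red cutter with over 3 N each; its foot is within 4 mm of the chuck's axis and within 5 mm of the chuck's floor; it stands within 4 degrees of upright and at rest; the window is shut to within 8 mm and at rest (all of step 3 and horizontal distance between cutter_red and chuck_seat below 0.004 m and z of cutter_red in the frame of chuck between 0.046 and 0.055 m and angle between cutter_red's own z axis and vertical below 0.07 rad and value of joint window below 0.008 m and velocity of joint window below 0.01 m/s and linear speed of cutter_red below 0.01 m/s); the robot touches nothing.
It fails at once if another cutter is moved more than 20 mm or taken from the rack (distance of any of cutter_blue, cutter_green from where it was at the start of the episode above 0.02 m).
It fails at once if a bystander is moved more than 30 mm or toppled (distance of any of drum, spool, screwdriver, bottle, jar from where it was at the start of the episode above 0.03 m or angle between any of drum, spool, bottle, jar's own z axis and vertical above 0.5 rad).
It fails at once if the air nozzle is pushed with more than 12 N (contact force between any of the fingers, the arm and nozzle above 12 N).
It also fails if it takes over 69 s, if anything falls off the work surface, if the arm or the gripper's body presses on something with over 40 N, if the wrist force passes 120 N, or if a joint passes its speed limit or range.

## Working session

There is one attempt and no reset: what is moved stays moved. The work goes in short steps, Python scripts to look and compute and a tool call to move; the robot and the scene stay as the last step left them, time stands still between calls to the robot, and variables do not carry over. Pictures are saved under pics/ and viewed, at most 10 in all, crops included, and the job is handed in when it is done.

Besides the shell and the picture viewer there is one more tool, called after "Call:" by a JSON object that holds its "op" and its "data". carry_out: Moves the arm, as the interface text tells. Shifts and turns lie within -1 to 1; 1 stands for 300 mm of shift or 30 degrees of turn. Its arguments: {"type":"object","properties":{"series":{"type":"array"},"grip_force":{"type":"number"}},"required":["series"]}

```bash
mkdir -p pics; ls
cat > h.py <<'E'
import numpy as np, cv2
from workcell import r, viewer
def snap(n):
    im,d=viewer.snapshot(n); return im,d
def rays(n,uv):
    p=viewer.camera_params(n); K=np.array(p["camera_matrix"]);T=np.array(p["world_from_camera"])
    k=p["k1"]; uv=np.atleast_2d(np.array(uv,float))
    q=cv2.undistortPoints(uv[:,None],K,np.array([k,0,0,0,0.]))[:,0]
    d=np.c_[q[:,0],-q[:,1],-np.ones(len(q))]@T[:3,:3].T
    return T[:3,3],d
def onz(n,uv,z):
    o,d=rays(n,uv); z=np.broadcast_to(z,len(d)); return o+d*((z-o[2])/d[:,2])[:,None]
def cloud(n,dep):
    v,u=np.mgrid[:dep.shape[0],:dep.shape[1]]
    o,d=rays(n,np.c_[u.ravel(),v.ravel()]); P=o+d*dep.ravel()[:,None]
    return P.reshape(dep.shape+(3,))
def toolmove(dw):
    "world shift -> scaled tool shift"
    from scipy.spatial.transform import Rotation as R
    s=r.read_state(); M=R.from_euler('xyz',s["tcp_rot"],degrees=True)
    return M.inv().apply(dw)/0.3
E
python3 - <<'E'
from h import *
print(r.read_state())
for n in("scene","top"):
    im,d=snap(n); cv2.imwrite(f"pics/{n}0.png",im[...,::-1]); np.savez(f"{n}0.npz",im=im,d=d)
    print(viewer.camera_params(n), (d>0).mean())
a=cv2.imread("pics/top0.png");cv2.imwrite("pics/top0b.png",cv2.resize(a,(800,600),interpolation=3))
a=cv2.imread("pics/scene0.png");cv2.imwrite("pics/scene0b.png",cv2.resize(a,(800,600),interpolation=3))
E
```

```text
pics
{'time_s': 0.0, 'qpos': array([61.85230553, 23.94941764, -0.59076306, 92.48449669,  0.2701554 ,
       63.63817088, -3.03926425]), 'qvel': array([ 0.06055815, -0.03066587, -0.06744959,  0.14117051,  0.12220045,
        0.01502925, -0.0960606 ]), 'effort': array([-6.53760890e-05, -8.64450288e+01,  6.79041166e-01, -4.34902990e+01,
        1.91739335e-02,  7.57955073e-03, -8.73332374e-05]), 'tcp_pos': array([ 0.27156694, -0.56253947,  0.23065276]), 'tcp_rot': array([-1.79929505e+02,  5.85394158e-03,  2.57685952e+01]), 'force': array([-0.04472509,  0.05569446, -0.19359752]), 'torque': array([-0.02306274,  0.0099252 , -0.0389255 ]), 'finger_force': 0.0, 'gripper_width': 0.08562542512362326}
{'camera_matrix': array([[509.65799913,   0.        , 275.2445836 ],
       [  0.        , 509.65799913, 209.74243039],
       [  0.        ,   0.        ,   1.        ]]), 'k1': -0.13137924642355028, 'world_from_camera': array([[ 0.79502672,  0.57275048, -0.19972333,  0.24180433],
       [-0.6065368 ,  0.74698083, -0.2722733 , -0.52456046],
       [-0.00675516,  0.3376041 ,  0.94126396,  1.45734217],
       [ 0.        ,  0.        ,  0.        ,  1.        ]])} 0.9960459183673469
{'camera_matrix': array([[484.63200025,   0.        , 284.59713522],
       [  0.        , 484.63200025, 215.40578482],
       [  0.        ,   0.        ,   1.        ]]), 'k1': -0.07161851984358943, 'world_from_camera': array([[ 0.01345299,  0.98337392, -0.18109319,  0.2890578 ],
       [-0.99980703,  0.015822  ,  0.01164344, -0.15983926],
       [ 0.01431512,  0.18090161,  0.98339701,  1.28935999],
       [ 0.        ,  0.        ,  0.        ,  1.        ]])} 0.9958078231292516
```

View pics/top0b.png

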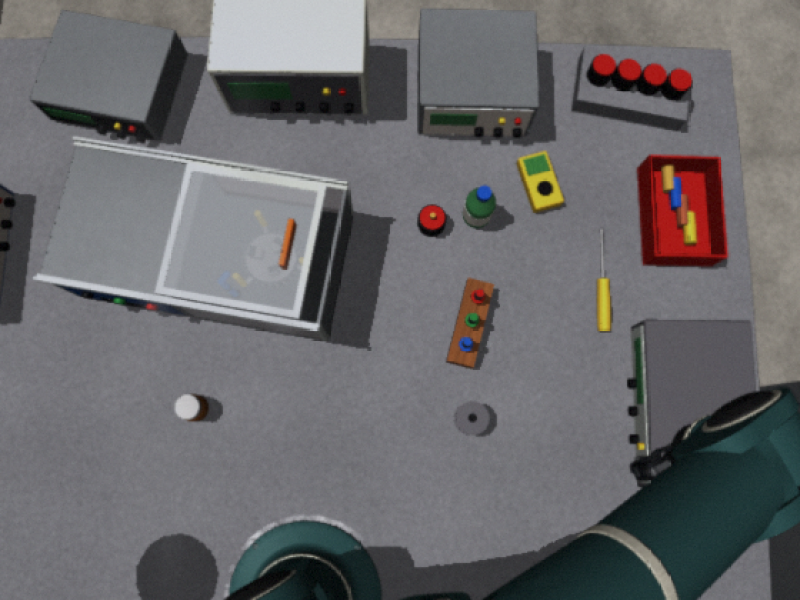

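View pics/scene0b.png

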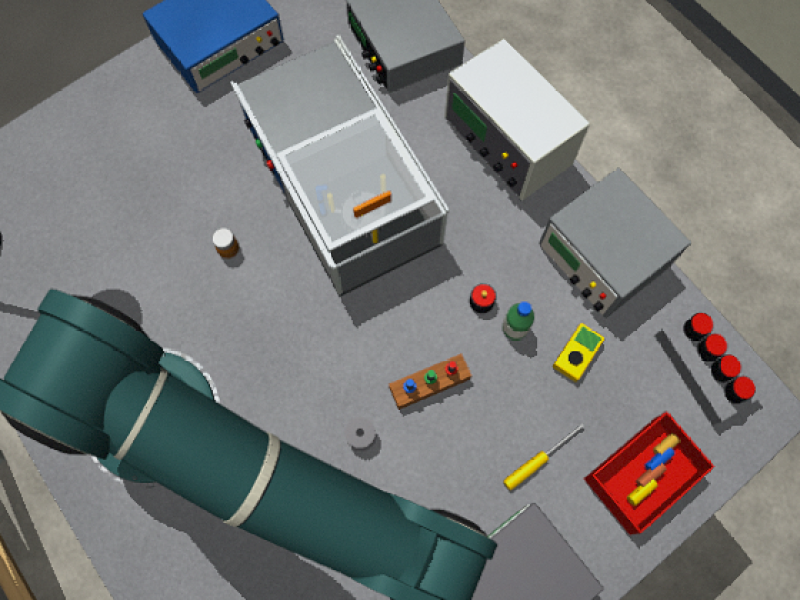

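The top view (800×600 scale) shows the window near shut with its fin at about (287,243), the rack at (472,323), and the red cutter at (480,297), farthest from the robot. The nozzle shows blue through the glass at (230,280), and the arm is clear of the machine.

```bash
cat >> h.py <<'E'
def blob(im,lo,hi,box=None,amin=8):
    hsv=cv2.cvtColor(im,cv2.COLOR_RGB2HSV); m=cv2.inRange(hsv,np.array(lo),np.array(hi))
    if box:
        k=np.zeros_like(m); x0,y0,x1,y1=box; k[y0:y1,x0:x1]=1; m=m*k
    n,l,s,c=cv2.connectedComponentsWithStats(m)
    return m,[(tuple(c[i].round(1)),int(s[i,4]),l==i) for i in range(1,n) if s[i,4]>=amin]
E
python3 - <<'E'
from h import *
for n in("top","scene"):
    f=np.load(n+"0.npz"); im,d=f["im"],f["d"]; C=cloud(n,d)
    hsv=cv2.cvtColor(im,cv2.COLOR_RGB2HSV)
    print(n)
    bx=(20,90,260,260) if n=="top" else (150,20,330,215)
    # fin
    m,b=blob(im,(5,150,120),(16,255,255),bx)
    for c,a,l in b:
        P=C[l]; P=P[P[:,2]>.195]
        if a>20: print("fin",c,a,onz(n,c,.187),P.mean(0) if len(P) else None, cv2.minAreaRect(np.float32(P[:,:2])*1000) if len(P)>4 else None)
    for nm,ranges in (("red",[((0,150,80),(6,255,255)),((172,150,80),(180,255,255))]),("green",[((50,100,50),(85,255,255))]),("blue",[((100,120,80),(125,255,255))])):
        rb=(310,190,350,262) if n=="top" else (270,245,335,290)
        for lo,hi in ranges:
            for c,a,l in blob(im,lo,hi,rb,5)[1]:
                P=C[l]; t=P[:,2]>.080; print(nm,c,a,"top disc",t.sum(),P[t].mean(0).round(4) if t.any() else None, onz(n,np.argwhere(l).mean(0)[::-1],.07).round(4), P[:,2].max().round(4))
    # machine: points at z 0.15..0.18 in machine region
    k=np.zeros(d.shape,bool); k[bx[1]:bx[3],bx[0]:bx[2]]=1
    P=C[k&(C[...,2]>.14)&(C[...,2]<.18)]
    print("z hist",np.histogram(P[:,2],np.arange(.14,.182,.004)))
    print("rect",cv2.minAreaRect(np.float32(P[:,:2])*1000))
    P=C[k&(C[...,2]>.157)&(C[...,2]<.163)]; print("rect160",cv2.minAreaRect(np.float32(P[:,:2])*1000))
    # rack
    kb=np.zeros(d.shape,bool); x0,y0,x1,y1=(305,185,355,265) if n=="top" else (265,240,340,295); kb[y0:y1,x0:x1]=1
    P=C[kb&(abs(C[...,2]-.035)<.006)]; print("rack",cv2.minAreaRect(np.float32(P[:,:2])*1000),np.median(P[:,2]))
E
```

```text
top
fin (np.float64(200.4), np.float64(168.8)) 112 [[0.6004762  0.02692703 0.187     ]] [0.59069503 0.02108713 0.22204975] ((451.15203857421875, -49.959136962890625), (388.6564025878906, 48.362640380859375), 27.039321899414062)
red (np.float64(334.3), np.float64(206.8)) 71 top disc 29 [ 0.5316 -0.2982  0.127 ] [[ 0.5381 -0.3019  0.07  ]] 1.2894
green (np.float64(330.1), np.float64(223.4)) 65 top disc 30 [ 0.4966 -0.2919  0.0859] [[ 0.4946 -0.2909  0.07  ]] 0.0908
blue (np.float64(325.7), np.float64(240.4)) 67 top disc 30 [ 0.4528 -0.2809  0.0861] [[ 0.4508 -0.2795  0.07  ]] 0.0934
z hist (array([  27,   26,   39,  620, 4660, 3249, 2880, 6266, 1583,   58]), array([0.14 , 0.144, 0.148, 0.152, 0.156, 0.16 , 0.164, 0.168, 0.172,
       0.176, 0.18 ]))
rect ((624.4019165039062, 194.8499755859375), (494.10821533203125, 263.6778259277344), 80.8381118774414)
rect160 ((622.728515625, 193.71884155273438), (490.9115905761719, 260.92889404296875), 80.90787506103516)
rack ((496.745849609375, -292.39190673828125), (50.51047897338867, 160.79788208007812), 75.75818634033203) 0.03471304548789744
scen
[... 391 characters left out ...]
op disc 23 [ 0.4986 -0.2933  0.0876] [[ 0.4966 -0.294   0.07  ]] 0.0922
blue (np.float64(286.5), np.float64(269.7)) 54 top disc 24 [ 0.4551 -0.2817  0.0874] [[ 0.4537 -0.283   0.07  ]] 0.0933
z hist (array([  61,   56,   80,  299, 1732, 2325, 1841, 3390, 2107,  317]), array([0.14 , 0.144, 0.148, 0.152, 0.156, 0.16 , 0.164, 0.168, 0.172,
       0.176, 0.18 ]))
rect ((733.8630981445312, 175.10043334960938), (494.5524597167969, 481.6080017089844), 80.50674438476562)
rect160 ((726.9946899414062, 175.9453582763672), (492.9638366699219, 466.8320617675781), 80.56169891357422)
rack ((499.954345703125, -292.4757995605469), (51.63842010498047, 161.0925750732422), 75.74213409423828) 0.03568752189946034
```

Call:
{"op": "carry_out", "data": {"series": [[[0.2, -0.14, -0.02, 0, 0, 0.15, 1], [0.4, -0.28, -0.05, 0, 0, 0.3, 1], [0.6, -0.42, -0.07, 0, 0, 0.45, 1], [0.75, -0.52, -0.07, 0, 0, 0.6, 1], [0.88, -0.605, -0.07, 0, 0, 0.8, 1], [0.88, -0.605, -0.07, 0, 0, 1, 1], [0.88, -0.605, -0.07, 0, 0, 1, 1], [0.88, -0.605, -0.07, 0, 0, 1, 1], [0.88, -0.605, -0.07, 0, 0, 1, 1], [0.88, -0.605, -0.07, 0, 0, 1, 1]]]}}

```text
time_s: 0.93
tcp_pos: [0.4314, -0.2829, 0.2522]
tcp_rot: [-180.0, 0.0, -4.0]
force: [-1.0, -1.4, -0.4]
gripper_width: -0.0
finger_force: 0.0
```

Run:
```python
from h import *
s=r.read_state();print(s["time_s"],s["tcp_pos"],s["tcp_rot"],s["qpos"].round(1),s["gripper_width"])
print(toolmove(np.array([.588,-.015,.25])-s["tcp_pos"]))
```

```text
0.9333 [ 0.43141313 -0.28286994  0.25222518] [-1.79980856e+02  6.42352739e-03 -4.02192143e+00] [ 34.6  11.7  -5.4 106.3   1.2  62.1 -65.3] -4.243133822397787e-05
[ 0.45804531 -0.92730738  0.00767576]
```

Call:
{"op": "carry_out", "data": {"series": [[[0.05, -0.1, 0, 0, 0, 0.17, 1], [0.1, -0.23, 0, 0, 0, 0.17, 1], [0.17, -0.36, 0, 0, 0, 0.17, 1], [0.23, -0.48, 0, 0, 0, 0.17, 1], [0.3, -0.6, 0, 0, 0, 0.17, 1], [0.37, -0.73, 0, 0, 0, 0.17, 1], [0.43, -0.85, 0, 0, 0, 0.17, 1], [0.46, -0.93, 0, 0, 0, 0.17, 1], [0.46, -0.93, 0.1, 0, 0, 0.17, 1], [0.46, -0.93, 0.2, 0, 0, 0.17, 1]]]}}

```text
time_s: 1.77
tcp_pos: [0.5899, -0.0158, 0.1921]
tcp_rot: [-180.0, -0.1, -9.2]
force: [0.7, -1.4, -0.9]
gripper_width: -0.0002
finger_force: 0.0
```

Run:
```python
from h import *
s=r.read_state();print(s["time_s"],s["tcp_pos"],s["tcp_rot"],s["qpos"].round(1),s["force"])
im,d=snap("scene");cv2.imwrite("pics/s1.png",im[...,::-1][20:230,130:410].repeat(2,0).repeat(2,1))
```

```text
1.7667 [ 0.58993525 -0.01579895  0.19209608] [-1.79968773e+02 -1.33179533e-01 -9.24492879e+00] [   9.8   23.2  -14.3   99.6    6.6   57.9 -106.2] [ 0.72282144 -1.37069777 -0.92060954]
```

View pics/s1.png

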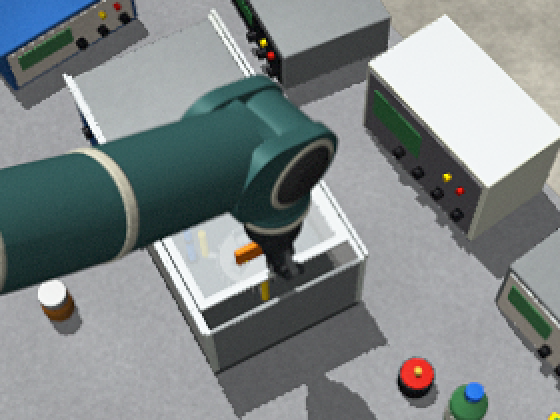

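The fingertip stands on the near side of the orange fin (crop pixels ~(285,270) versus fin (248,250)). I'll push it towards machine +y.

Call:
{"op": "carry_out", "data": {"series": [[[0, -0.04, 0.025, 0, 0, 0, 1], [0, -0.12, 0.025, 0, 0, 0, 1], [0, -0.2, 0.025, 0, 0, 0, 1], [0, -0.28, 0.025, 0, 0, 0, 1], [0, -0.37, 0.025, 0, 0, 0, 1], [0, -0.46, 0.025, 0, 0, 0, 1], [0, -0.55, 0.025, 0, 0, 0, 1], [0, -0.64, 0.025, 0, 0, 0, 1], [0, -0.71, 0.025, 0, 0, 0, 1], [0, -0.75, 0.025, 0, 0, 0, 1]]]}}

```text
time_s: 2.65
tcp_pos: [0.6249, 0.2022, 0.1852]
tcp_rot: [179.5, 0.1, -9.4]
force: [-39.6, -68.8, 43.2]
gripper_width: 0.0002
finger_force: 37.9
```

Call:
{"op": "carry_out", "data": {"series": [[[0, 0, 0, 0, 0, 0, 1], [0, 0, 0, 0, 0, 0, 1], [0, 0.05, -0.06, 0, 0, 0, 1], [0, 0.15, -0.15, 0, 0, 0, 0], [0, 0.28, -0.15, 0, 0, 0, 0], [0, 0.42, -0.15, 0, 0, 0, 0], [0, 0.56, -0.15, 0, 0, 0, 0], [0, 0.7, -0.15, 0, 0, 0, 0], [0, 0.84, -0.15, 0, 0, 0, 0], [0, 0.98, -0.15, 0, 0, 0, 0]]]}}

```text
time_s: 3.48
tcp_pos: [0.5772, -0.0858, 0.231]
tcp_rot: [180.0, -0.1, -9.4]
force: [1.1, 0.2, 0.2]
gripper_width: 0.0427
finger_force: 0.0
```

Run:
```python
from h import *
s=r.read_state();print(s["time_s"],s["tcp_pos"],s["tcp_rot"],s["gripper_width"])
print(toolmove(np.array([.541,-.303,.16])-s["tcp_pos"]))
```

```text
3.4833 [ 0.57723381 -0.08577985  0.23099019] [ 1.79990963e+02 -5.73361864e-02 -9.40429064e+00] 0.04271182002512288
[-0.00108041  0.73403366  0.23674879]
```

Call:
{"op": "carry_out", "data": {"series": [[[0, 0.08, 0, 0, 0, 0.16, 0], [0, 0.18, 0, 0, 0, 0.16, 0], [0, 0.3, 0, 0, 0, 0.16, 0], [0, 0.42, 0, 0, 0, 0.16, 0], [0, 0.54, 0.05, 0, 0, 0.16, 0], [0, 0.66, 0.12, 0, 0, 0.16, 0], [0, 0.735, 0.2, 0, 0, 0.16, 0], [0, 0.735, 0.237, 0, 0, 0.16, 0], [0, 0.735, 0.237, 0, 0, 0.16, 0], [0, 0.735, 0.237, 0, 0, 0.16, 0]]]}}

```text
time_s: 4.32
tcp_pos: [0.5422, -0.3003, 0.1592]
tcp_rot: [-180.0, 0.0, -14.1]
force: [0.3, 0.2, 0.3]
gripper_width: 0.0428
finger_force: 0.0
```

Run:
```python
from h import *
s=r.read_state();print(s["time_s"],s["tcp_pos"],s["tcp_rot"],s["gripper_width"])
out=[]
for n in("top","scene"):
    im,d=snap(n); np.savez(n+"1.npz",im=im,d=d)
    x0,y0,x1,y1=(20,90,260,270) if n=="top" else (150,20,330,215)
    out.append(cv2.resize(im[y0:y1,x0:x1,::-1],(400,400*(y1-y0)//(x1-x0)),interpolation=2))
h=max(o.shape[0] for o in out); out=[np.pad(o,((0,h-o.shape[0]),(0,0),(0,0))) for o in out]
cv2.imwrite("pics/m1.png",np.hstack(out))
print(toolmove(np.array([.541,-.3033,.06])-s["tcp_pos"]))
```

```text
4.3167 [ 0.54222162 -0.30032447  0.15923983] [-1.79967927e+02  1.54453668e-02 -1.41405359e+01] 0.04276469798514802
[-0.00213233  0.01063866  0.33079523]
```

View pics/m1.png

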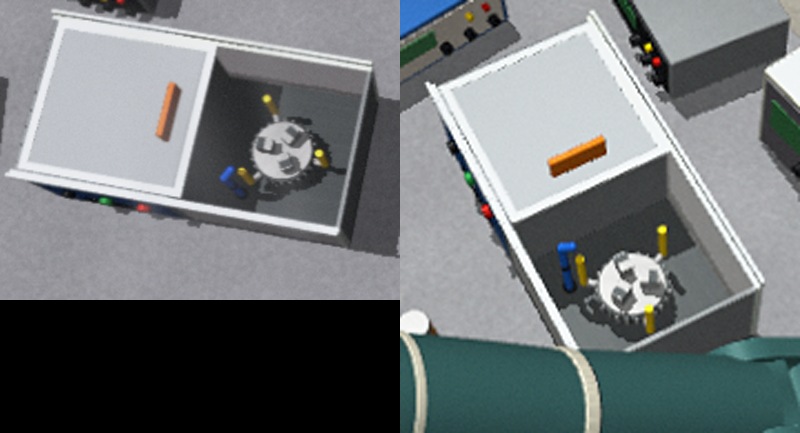

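The window is fully open and the chuck is at crop (283,150). Yellow pins are at (268,103), (320,158) and (246,177), and the nozzle at (230,180) is right beside the third pin. I'll grasp the cutter, then measure the chuck.

Call:
{"op": "carry_out", "data": {"series": [[[0, 0.01, 0.08, 0, 0, 0, 0], [0, 0.01, 0.18, 0, 0, 0, 0], [0, 0.01, 0.28, 0, 0, 0, 0], [0, 0.01, 0.33, 0, 0, 0, 0], [0, 0.01, 0.333, 0, 0, 0, 0.2], [0, 0.01, 0.333, 0, 0, 0, 0.5], [0, 0.01, 0.333, 0, 0, 0, 1], [0, 0.01, 0.333, 0, 0, 0, 1], [0, 0.01, 0.333, 0, 0, 0, 1], [0, 0.01, 0.333, 0, 0, 0, 1]]], "grip_force": 30}}

```text
time_s: 5.25
tcp_pos: [0.5424, -0.3038, 0.0605]
tcp_rot: [180.0, -0.1, -14.1]
force: [-0.1, 1.1, 8.7]
gripper_width: 0.0153
finger_force: 30.3
```

Run:
```python
from h import *
s=r.read_state();print(s["time_s"],s["tcp_pos"],s["tcp_rot"],s["gripper_width"],s["finger_force"])
for n in("top","scene"):
    f=np.load(n+"1.npz"); im,d=f["im"],f["d"]; C=cloud(n,d)
    bx=(160,120,235,225) if n=="top" else (215,110,310,180)
    print(n)
    for nm,lo,hi in(("yellow",(18,110,70),(32,255,255)),("blue",(105,120,60),(125,255,255))):
        for c,a,l in blob(im,lo,hi,bx,6)[1]:
            P=C[l]; zt=np.percentile(P[:,2],95)
            # top end of pin: pixels whose depth z in top 12mm of .125
            t=abs(P[:,2]-.125)<.008
            print(nm,c,a,"zmax",zt.round(3),"top",P[t].mean(0).round(4),t.sum(), "mean",P.mean(0).round(4))
    # chuck disc/jaws: z ~.095
    x0,y0,x1,y1=bx;k=np.zeros(d.shape,bool);k[y0:y1,x0:x1]=1
    sat=cv2.cvtColor(im,cv2.COLOR_RGB2HSV)[...,1]
    J=k&(abs(C[...,2]-.095)<.006)&(sat<60)
    nn,l,st,c=cv2.connectedComponentsWithStats(J.astype(np.uint8))
    for i in range(1,nn):
        if st[i,4]>6: print("jaw",st[i,4],C[l==i].mean(0).round(4))
    k2=(C[...,2]>.157)&(C[...,2]<.163)
```

```text
5.25 [ 0.5423916  -0.30377447  0.06049775] [ 1.79971951e+02 -1.49664538e-01 -1.41242821e+01] 0.015250626196075907 30.250965356826782
top
yellow (np.float64(181.2), np.float64(151.5)) 46 zmax 0.127 top [0.6691 0.0908 0.1243] 20 mean [0.6704 0.0933 0.0992]
yellow (np.float64(212.4), np.float64(183.9)) 52 zmax 0.127 top [0.5848 0.0097 0.124 ] 21 mean [0.5877 0.0105 0.0934]
yellow (np.float64(166.9), np.float64(195.1)) 54 zmax 0.126 top [0.5559 0.1217 0.1236] 19 mean [0.5517 0.1193 0.1151]
blue (np.float64(163.4), np.float64(205.1)) 14 zmax 0.071 top [nan nan nan] 0 mean [0.5391 0.1421 0.0524]
jaw 31 [0.7322 0.117  0.0958]
jaw 41 [0.7227 0.0578 0.0943]
jaw 38 [ 0.7113 -0.0102  0.0948]
jaw 76 [0.6225 0.0604 0.0939]
jaw 69 [0.6078 0.099  0.094 ]
jaw 72 [0.5802 0.067  0.0941]
scene
yellow (np.float64(267.6), np.float64(127.3)) 54 zmax 0.126 top [0.671  0.0907 0.1237] 15 mean [0.6763 0.0988 0.085 ]
yellow (np.float64(231.1), np.float64(140.9)) 54 zmax 0.125 top [0.5579 0.1219 0.1237] 13 mean [0.5613 0.129  0.0847]
yellow (np.float64(262.0), np.float64(163.3)) 50 zmax 0.126 top [0.5881 0.0096 0.1242] 14 mean [0.5878 0.0082 0.0956]
blue (np.float64(224.0), np.float64(133.3)) 66 zmax 0.152 top [0.5435 0.1422 0.1271] 10 mean [0.547  0.1371 0.1372]
blue (np.float64(225.1), np.float64(145.5)) 33 zmax 0.074 top [nan nan nan] 0 mean [0.5456 0.1447 0.0485]
jaw 60 [0.6015 0.2025 0.0952]
jaw 15 [0.7318 0.0982 0.094 ]
jaw 11 [0.7238 0.0525 0.0968]
jaw 49 [0.6121 0.0997 0.0949]
jaw 28 [0.7165 0.0012 0.095 ]
jaw 58 [0.6264 0.0597 0.0952]
jaw 53 [0.5842 0.0663 0.0953]
jaw 48 [ 0.6549 -0.0588  0.0956]<stdin>:12: RuntimeWarning: Mean of empty slice.
  ret = um.true_divide(
```

Cutter is gripped (15.3 mm). Chuck minus cutter is about (64, 378) mm in both views, so I'll carry it there without rotating.

Call:
{"op": "carry_out", "data": {"series": [[[0, 0, -0.05, 0, 0, 0, 1], [0, 0, -0.15, 0, 0, 0, 1], [0, 0, -0.27, 0, 0, 0, 1], [0, 0, -0.39, 0, 0, 0, 1], [0, 0, -0.5, 0, 0, 0, 1], [0, 0, -0.6, 0, 0, 0, 1], [-0.01, -0.05, -0.667, 0, 0, 0, 1], [-0.02, -0.14, -0.667, 0, 0, 0, 1], [-0.03, -0.24, -0.667, 0, 0, 0, 1], [-0.04, -0.35, -0.667, 0, 0, 0, 1]]]}}

```text
time_s: 6.08
tcp_pos: [0.5552, -0.1983, 0.2602]
tcp_rot: [180.0, -0.1, -14.2]
force: [0.8, -0.2, -1.0]
gripper_width: 0.0149
finger_force: 29.4
```

Call:
{"op": "carry_out", "data": {"series": [[[0, -0.1, 0, 0, 0, 0, 1], [-0.01, -0.22, 0, 0, 0, 0, 1], [-0.02, -0.34, 0, 0, 0, 0, 1], [-0.03, -0.46, 0, 0, 0, 0, 1], [-0.04, -0.57, 0, 0, 0, 0, 1], [-0.05, -0.68, 0, 0, 0, 0, 1], [-0.06, -0.78, 0, 0, 0, 0, 1], [-0.06, -0.86, 0, 0, 0, 0, 1], [-0.06, -0.91, 0, 0, 0, 0, 1], [-0.06, -0.92, 0, 0, 0, 0, 1]]]}}

```text
time_s: 6.92
tcp_pos: [0.6054, 0.0769, 0.2597]
tcp_rot: [-179.9, -0.0, -13.9]
force: [-0.6, -0.3, -0.4]
gripper_width: 0.0151
finger_force: 29.4
```

Run:
```python
from h import *
s=r.read_state();print(s["time_s"],s["tcp_pos"],s["tcp_rot"],s["gripper_width"],s["finger_force"],s["force"],s["qpos"].round(1))
print(toolmove(np.array([.6062,.0743,.128])-s["tcp_pos"]))
for n in("top","scene"):
    im,d=snap(n); C=cloud(n,d)
    for lo,hi in [((0,150,80),(6,255,255)),((172,150,80),(180,255,255))]:
        for c,a,l in blob(im,lo,hi,None,5)[1]:
            P=C[l]; P=P[(abs(P[:,0]-.605)<.04)&(abs(P[:,1]-.075)<.04)]
            if len(P)>3: print(n,c,len(P),P.mean(0))
```

```text
6.9167 [0.6053979  0.07685267 0.25965632] [-1.79918986e+02 -3.63117318e-02 -1.39101318e+01] 0.01505874996566778 29.43420320749283 [-0.58804824 -0.28475283 -0.41644593] [   2.3   21.8  -16.2   92.5    6.4   66.6 -119.2]
[0.00436266 0.00823713 0.43884606]
scene (np.float64(247.2), np.float64(118.2)) 10 [0.596287   0.07765411 0.25430185]
```

Call:
{"op": "carry_out", "data": {"series": [[[0.004, 0.008, 0.05, 0, 0, 0, 1], [0.004, 0.008, 0.13, 0, 0, 0, 1], [0.004, 0.008, 0.22, 0, 0, 0, 1], [0.004, 0.008, 0.29, 0, 0, 0, 1], [0.004, 0.008, 0.35, 0, 0, 0, 1], [0.004, 0.008, 0.39, 0, 0, 0, 1], [0.004, 0.008, 0.42, 0, 0, 0, 1], [0.004, 0.008, 0.437, 0, 0, 0, 1], [0.004, 0.008, 0.437, 0, 0, 0, 1], [0.004, 0.008, 0.437, 0, 0, 0, 1]]]}}

```text
time_s: 7.85
tcp_pos: [0.6062, 0.0706, 0.1285]
tcp_rot: [-180.0, -0.0, -14.1]
force: [0.2, 0.3, 0.2]
gripper_width: 0.0148
finger_force: 29.4
```

Call:
{"op": "carry_out", "data": {"series": [[[0, 0, 0.002, 0, 0, 0, 1], [0, 0, 0.004, 0, 0, 0, 1], [0, 0, 0.006, 0, 0, 0, 1], [0, 0, 0.008, 0, 0, 0, 1], [0, 0, 0.008, 0, 0, 0, 1], [0, 0, 0.008, 0, 0, 0, 1], [0, 0, 0.008, 0, 0, 0, 1], [0, 0, 0.008, 0, 0, 0, 1], [0, 0, 0.008, 0, 0, 0, 1], [0, 0, 0.008, 0, 0, 0, 1]]]}}

```text
time_s: 8.68
tcp_pos: [0.606, 0.0708, 0.1255]
tcp_rot: [-180.0, -0.0, -14.1]
force: [0.3, -0.4, 4.0]
gripper_width: 0.0148
finger_force: 29.8
```

Run:
```python
from h import *
s=r.read_state();print(s["time_s"],s["tcp_pos"],s["tcp_rot"],s["force"],s["torque"])
im,d=snap("scene");cv2.imwrite("pics/s2.png",cv2.resize(im[90:195,190:330,::-1],(560,420),interpolation=2))
```

```text
8.6833 [0.6059867  0.07076876 0.12554521] [-1.79989817e+02 -1.36915851e-02 -1.41276121e+01] [ 0.28486724 -0.35817206  4.0244265 ] [0.01980453 0.01500813 0.06164504]
```

View pics/s2.png

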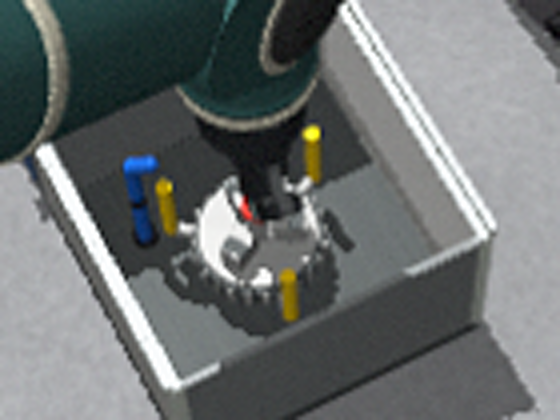

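The cutter foot touches the chuck floor at the expected height. It is 3.5 mm short in y, so I'll nudge it, set it down and release.

Call:
{"op": "carry_out", "data": {"series": [[[0, 0, -0.005, 0, 0, 0, 1], [-0.002, -0.006, -0.005, 0, 0, 0, 1], [-0.003, -0.012, -0.005, 0, 0, 0, 1], [-0.003, -0.012, 0, 0, 0, 0, 1], [-0.003, -0.012, 0, 0, 0, 0, 1], [-0.003, -0.012, 0, 0, 0, 0, 0.6], [-0.003, -0.012, 0, 0, 0, 0, 0.2], [-0.003, -0.012, 0, 0, 0, 0, 0.2], [-0.003, -0.012, 0, 0, 0, 0, 0.2], [-0.003, -0.012, 0, 0, 0, 0, 0.2]]]}}

```text
time_s: 9.57
tcp_pos: [0.6058, 0.0744, 0.1253]
tcp_rot: [180.0, 0.0, -14.1]
force: [0.2, 0.2, -0.4]
gripper_width: 0.0341
finger_force: 0.0
```

Call:
{"op": "carry_out", "data": {"series": [[[0, 0, 0, 0, 0, 0, 0.2], [0, 0, -0.03, 0, 0, 0, 0.2], [0, 0, -0.08, 0, 0, 0, 0.2], [0, 0, -0.17, 0, 0, 0, 0.2], [0, 0, -0.27, 0, 0, 0, 0.2], [0, 0, -0.33, 0, 0, 0, 0.4], [0, 0.1, -0.36, 0, 0, 0, 1], [0, 0.22, -0.36, 0, 0, 0, 1], [0, 0.35, -0.36, 0, 0, 0, 1], [0, 0.47, -0.36, 0, 0, 0, 1]]]}}

```text
time_s: 10.4
tcp_pos: [0.5708, -0.064, 0.2344]
tcp_rot: [180.0, -0.1, -14.1]
force: [0.8, -0.5, -0.3]
gripper_width: -0.0001
finger_force: 0.0
```

Run:
```python
from h import *
s=r.read_state();print(s["time_s"],s["tcp_pos"],s["tcp_rot"],s["qpos"].round(1))
o=[]
for n,b in(("scene",(200,95,300,195)),("top",(140,130,240,230))):
    im,d=snap(n);x0,y0,x1,y1=b;o.append(cv2.resize(im[y0:y1,x0:x1,::-1],(400,400),interpolation=2))
    C=cloud(n,d); np.savez(n+"2.npz",im=im,d=d)
    m=np.zeros(d.shape,bool)
    for lo,hi in [((0,130,60),(8,255,255)),((170,130,60),(180,255,255))]: m|=blob(im,lo,hi,b,1)[0]>0
    P=C[m];print(n,len(P)); 
    for z in(.118,.151):
        Q=P[abs(P[:,2]-z)<.006]; print(z,len(Q),Q.mean(0).round(4) if len(Q) else '')
cv2.imwrite("pics/s3.png",np.hstack(o))
```

```text
10.4 [ 0.570803   -0.06403306  0.23436983] [ 1.79996059e+02 -5.28547938e-02 -1.41127525e+01] [  14.    19.1  -13.3   99.4    4.9   62.  -105. ]
scene 11
0.118 0 
0.151 0 
top 21
0.118 1 [0.5981 0.0837 0.118 ]
0.151 12 [0.6033 0.0768 0.1506]
```

View pics/s3.png

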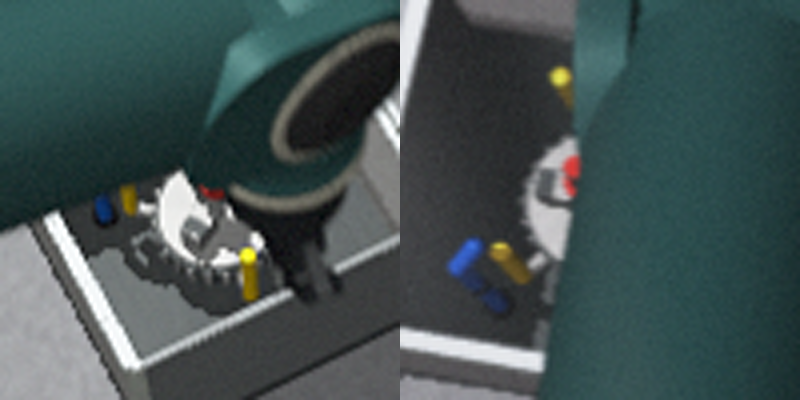

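Released; the red top disc is seen at about (0.603, 0.077), z 0.151, so the cutter is standing upright in the chuck. Next I'll lower the closed fingers behind the robot-near pin at (0.587, 0.010), which starts and ends away from the nozzle.

Call:
{"op": "carry_out", "data": {"series": [[[0.03, -0.06, 0, 0, 0, 0, 1], [0.06, -0.16, 0, 0, 0, 0, 1], [0.093, -0.247, 0, 0, 0, 0, 1], [0.093, -0.247, 0.02, 0, 0, 0, 1], [0.093, -0.247, 0.1, 0, 0, 0, 1], [0.093, -0.247, 0.2, 0, 0, 0, 1], [0.093, -0.247, 0.3, 0, 0, 0, 1], [0.093, -0.247, 0.38, 0, 0, 0, 1], [0.093, -0.247, 0.43, 0, 0, 0, 1], [0.093, -0.247, 0.43, 0, 0, 0, 1]]]}}

```text
time_s: 11.33
tcp_pos: [0.615, 0.0027, 0.1017]
tcp_rot: [179.9, 0.3, -14.1]
force: [-0.9, 0.1, -0.0]
gripper_width: -0.0002
finger_force: 0.0
```

```bash
cat > arc.py <<'E'
from h import *
c=np.array([.6045,.0746]); ex=np.array([.970,-.244])
s=r.read_state();print(s["time_s"],s["tcp_pos"],s["tcp_rot"],s["force"],s["torque"],s["qpos"].round(1))
for b in range(-106,-176,-6):
    t=np.radians(b); F=c+.068*np.array([np.cos(t),np.sin(t)])+.017*ex
    print(b,F.round(4),toolmove(np.r_[F,s["tcp_pos"][2]]-s["tcp_pos"]).round(3))
E
python3 arc.py
```

```text
11.3333 [0.61495493 0.00273009 0.10166197] [179.94063878   0.25413049 -14.12045837] [-0.88226262  0.10058142 -0.01818117] [-0.01438258 -0.0258387   0.01473636] [   6.8   32.   -13.2   99.3    9.1   50.  -114.5]
-106 [0.6022 0.0051] [-0.043  0.003  0.   ]
-112 [0.5955 0.0074] [-0.067  0.001  0.   ]
-118 [0.5891 0.0104] [-0.09  -0.004  0.   ]
-124 [0.583  0.0141] [-0.113 -0.011  0.   ]
-130 [0.5773 0.0184] [-0.134 -0.02   0.001]
-136 [0.5721 0.0232] [-0.155 -0.031  0.001]
-142 [0.5674 0.0286] [-0.175 -0.045  0.001]
-148 [0.5633 0.0344] [-0.193 -0.06   0.001]
-154 [0.5599 0.0406] [-0.209 -0.078  0.001]
-160 [0.5571 0.0472] [-0.223 -0.097  0.001]
-166 [0.555 0.054] [-0.235 -0.117  0.001]
-172 [0.5537 0.061 ] [-0.246 -0.138  0.001]
```

Call:
{"op": "carry_out", "data": {"series": [[[-0.02, 0.002, 0, 0, 0, 0, 1], [-0.043, 0.003, 0, 0, 0, 0, 1], [-0.067, 0.001, 0, 0, 0, 0, 1], [-0.09, -0.004, 0, 0, 0, 0, 1], [-0.113, -0.011, 0, 0, 0, 0, 1], [-0.134, -0.02, 0, 0, 0, 0, 1], [-0.155, -0.031, 0, 0, 0, 0, 1], [-0.165, -0.038, 0, 0, 0, 0, 1], [-0.175, -0.045, 0, 0, 0, 0, 1], [-0.175, -0.045, 0, 0, 0, 0, 1]]]}}

```text
time_s: 12.17
tcp_pos: [0.569, 0.0292, 0.1053]
tcp_rot: [-180.0, -0.1, -14.1]
force: [0.3, 0.3, 0.4]
gripper_width: 0.0003
finger_force: 0.1
```

```bash
python3 arc.py | sed -n '1p;8,20p'
python3 - <<'E'
from h import *
o=[]
for n,b in(("scene",(200,95,300,195)),("top",(140,130,240,230))):
    im,d=snap(n);x0,y0,x1,y1=b;o.append(cv2.resize(im[y0:y1,x0:x1,::-1],(400,400),interpolation=2))
    C=cloud(n,d)
    for c,a,l in blob(im,(18,110,70),(32,255,255),b,6)[1]:
        P=C[l];t=abs(P[:,2]-.125)<.008
        if t.any():print(n,P[t].mean(0).round(4),t.sum())
cv2.imwrite("pics/s4.png",np.hstack(o))
E
```

```text
12.1667 [0.56898898 0.02919773 0.10528933] [-1.79972606e+02 -7.17760709e-02 -1.41029188e+01] [0.25597606 0.25947553 0.4442247 ] [ 0.02026837 -0.06608044  0.01911816] [   5.    27.6  -14.   106.1    8.8   47.2 -117.5]
-142 [0.5674 0.0286] [-0.005  0.003 -0.   ]
-148 [0.5633 0.0344] [-0.023 -0.012 -0.   ]
-154 [0.5599 0.0406] [-0.039 -0.03  -0.   ]
-160 [0.5571 0.0472] [-0.053 -0.049 -0.   ]
-166 [0.555 0.054] [-0.065 -0.069 -0.   ]
-172 [0.5537 0.061 ] [-0.075 -0.09  -0.   ]
scene [0.6704 0.0507 0.1242] 17
scene [0.554  0.0306 0.1244] 18
```

View pics/s4.png

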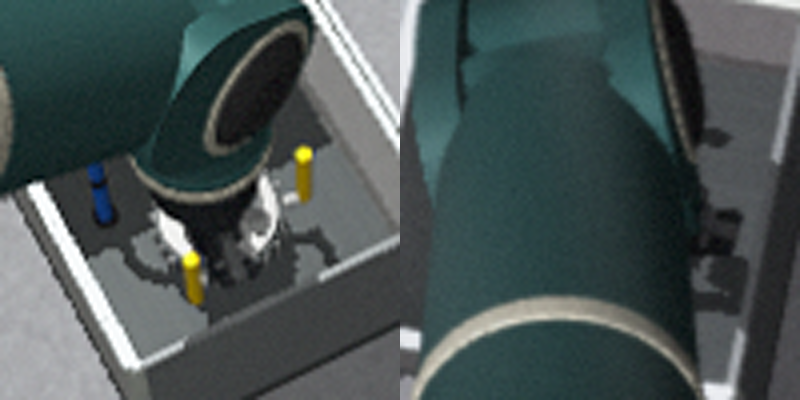

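The pin has turned about 34° and is now at (0.554, 0.031). I'll continue along the arc.

Call:
{"op": "carry_out", "data": {"series": [[[-0.012, -0.004, 0, 0, 0, 0, 1], [-0.023, -0.012, 0, 0, 0, 0, 1], [-0.031, -0.021, 0, 0, 0, 0, 1], [-0.039, -0.03, 0, 0, 0, 0, 1], [-0.046, -0.039, 0, 0, 0, 0, 1], [-0.053, -0.049, 0, 0, 0, 0, 1], [-0.053, -0.049, 0, 0, 0, 0, 1], [-0.053, -0.049, 0, 0, 0, 0, 1], [-0.053, -0.049, 0, 0, 0, 0, 1], [-0.053, -0.049, 0, 0, 0, 0, 1]]]}}

```text
time_s: 13.1
tcp_pos: [0.5574, 0.0468, 0.1045]
tcp_rot: [-180.0, -0.0, -14.1]
force: [3.5, -1.0, 2.8]
gripper_width: 0.0
finger_force: 1.6
```

```bash
sed -i 's/range.*)/range(-160,-184,-3)/;s/range(-160,-184,-3).*/range(-160,-184,-3):/' arc.py; python3 arc.py
```

```text
13.1 [0.55740263 0.0468133  0.10450361] [-1.79981131e+02 -1.92822006e-02 -1.41369289e+01] [ 3.46749378 -0.97181289  2.80769168] [-0.17329717 -0.66415411 -0.01912381] [   3.5   26.9  -14.3  107.6    8.8   46.6 -119.6]
-160 [0.5571 0.0472] [-0.001 -0.001 -0.   ]
-163 [0.556  0.0506] [-0.008 -0.011  0.   ]
-166 [0.555 0.054] [-0.014 -0.021  0.   ]
-169 [0.5542 0.0575] [-0.019 -0.032  0.   ]
-172 [0.5537 0.061 ] [-0.024 -0.043  0.   ]
-175 [0.5532 0.0645] [-0.028 -0.054  0.   ]
-178 [0.553  0.0681] [-0.031 -0.065  0.   ]
-181 [0.553  0.0716] [-0.034 -0.077  0.   ]
```

Force reads 3.5 N, about at the friction level, so the jaws are nearly on the shank. The finger face is now oblique to the pin's path, so I'll back off, turn 30° and push squarely.

Call:
{"op": "carry_out", "data": {"series": [[[0.02, 0.02, 0, 0, 0, 0, 1], [0.029, 0.054, 0, 0, 0, 0, 1], [0.029, 0.054, 0, 0, 0, 0.2, 1], [0.029, 0.054, 0, 0, 0, 0.4, 1], [0.029, 0.054, 0, 0, 0, 0.6, 1], [0.029, 0.054, 0, 0, 0, 0.8, 1], [0.029, 0.054, 0, 0, 0, 1, 1], [0.029, 0.054, 0, 0, 0, 1, 1], [0.029, 0.054, 0, 0, 0, 1, 1], [0.029, 0.054, 0, 0, 0, 1, 1]]]}}

```text
time_s: 13.93
tcp_pos: [0.5615, 0.0285, 0.1042]
tcp_rot: [180.0, 0.0, -43.9]
force: [1.6, 0.1, -0.5]
gripper_width: -0.0002
finger_force: 0.0
```

```bash
sed -i 's/ex=.*/ex=np.array([.719,-.695])/;s/range.*/range(-157,-184,-3):/' arc.py; python3 arc.py
python3 - <<'E'
from h import *
for n,b in(("scene",(200,95,300,195)),("top",(140,130,240,230))):
    im,d=snap(n);C=cloud(n,d)
    for c,a,l in blob(im,(18,110,70),(32,255,255),b,6)[1]:
        P=C[l];t=abs(P[:,2]-.125)<.008
        if t.any():
            q=P[t].mean(0)-[.605,.0746,0];print(n,P[t].mean(0).round(4),t.sum(),np.degrees(np.arctan2(q[1],q[0])))
E
```

```text
13.9333 [0.56149167 0.0284744  0.1042399 ] [ 1.79977987e+02  1.78729093e-02 -4.39387444e+01] [ 1.58812278  0.071064   -0.52242813] [-0.03163945 -0.00614891  0.01896872] [  -0.3   26.6   -7.3  107.3    4.5   46.3 -143.8]
-157 [0.5541 0.0362] [-0.036 -0.002  0.   ]
-160 [0.5528 0.0395] [-0.046 -0.006  0.   ]
-163 [0.5517 0.0429] [-0.057 -0.012  0.   ]
-166 [0.5507 0.0463] [-0.067 -0.018  0.   ]
-169 [0.55   0.0498] [-0.077 -0.025  0.   ]
-172 [0.5494 0.0533] [-0.087 -0.032  0.   ]
-175 [0.549  0.0569] [-0.096 -0.039  0.   ]
-178 [0.5488 0.0604] [-0.104 -0.047  0.   ]
-181 [0.5487 0.064 ] [-0.113 -0.056  0.   ]
scene [0.6594 0.0317 0.1237] 16 -38.268282947617045
scene [0.5422 0.0502 0.1244] 15 -158.77767902151732
```

Call:
{"op": "carry_out", "data": {"series": [[[-0.015, 0, 0, 0, 0, 0, 1], [-0.03, -0.002, 0, 0, 0, 0, 1], [-0.036, -0.002, 0, 0, 0, 0, 1], [-0.041, -0.004, 0, 0, 0, 0, 1], [-0.046, -0.006, 0, 0, 0, 0, 1], [-0.05, -0.008, 0, 0, 0, 0, 1], [-0.054, -0.01, 0, 0, 0, 0, 1], [-0.057, -0.012, 0, 0, 0, 0, 1], [-0.057, -0.012, 0, 0, 0, 0, 1], [-0.057, -0.012, 0, 0, 0, 0, 1]]]}}

```text
time_s: 14.87
tcp_pos: [0.552, 0.0422, 0.1044]
tcp_rot: [180.0, -0.1, -44.2]
force: [0.5, -7.4, -0.3]
gripper_width: 0.0004
finger_force: 2.7
```

```bash
python3 arc.py
```

```text
14.8667 [0.55200025 0.04223765 0.10443048] [ 1.79952952e+02 -5.15338369e-02 -4.41823176e+01] [ 0.47936045 -7.41716549 -0.34308926] [-1.51014356 -0.10431812  0.09657245] [  -1.6   25.9   -7.4  108.6    4.6   45.8 -145.7]
-157 [0.5541 0.0362] [0.019 0.009 0.   ]
-160 [0.5528 0.0395] [0.008 0.005 0.   ]
-163 [0.5517 0.0429] [-0.002 -0.001 -0.   ]
-166 [0.5507 0.0463] [-0.013 -0.007 -0.   ]
-169 [0.55   0.0498] [-0.022 -0.013 -0.   ]
-172 [0.5494 0.0533] [-0.032 -0.02  -0.   ]
-175 [0.549  0.0569] [-0.041 -0.028 -0.   ]
-178 [0.5488 0.0604] [-0.05  -0.036 -0.   ]
-181 [0.5487 0.064 ] [-0.058 -0.044 -0.   ]
```

Call:
{"op": "carry_out", "data": {"series": [[[-0.002, -0.001, 0, 0, 0, 0, 1], [-0.004, -0.002, 0, 0, 0, 0, 1], [-0.006, -0.003, 0, 0, 0, 0, 1], [-0.007, -0.004, 0, 0, 0, 0, 1], [-0.007, -0.004, 0, 0, 0, 0, 1], [-0.007, -0.004, 0, 0, 0, 0, 1], [-0.007, -0.004, 0, 0, 0, 0, 1], [-0.007, -0.004, 0, 0, 0, 0, 1], [-0.007, -0.004, 0, 0, 0, 0, 1], [-0.007, -0.004, 0, 0, 0, 0, 1]]]}}

```text
time_s: 15.7
tcp_pos: [0.5514, 0.0441, 0.1044]
tcp_rot: [179.9, -0.1, -44.2]
force: [1.1, -8.6, 0.5]
gripper_width: -0.0001
finger_force: 3.8
```

Call:
{"op": "carry_out", "data": {"series": [[[-0.002, -0.001, 0, 0, 0, 0, 1], [-0.004, -0.002, 0, 0, 0, 0, 1], [-0.006, -0.004, 0, 0, 0, 0, 1], [-0.008, -0.006, 0, 0, 0, 0, 1], [-0.01, -0.007, 0, 0, 0, 0, 1], [-0.01, -0.007, 0, 0, 0, 0, 1], [-0.01, -0.007, 0, 0, 0, 0, 1], [-0.01, -0.007, 0, 0, 0, 0, 1], [-0.01, -0.007, 0, 0, 0, 0, 1], [-0.01, -0.007, 0, 0, 0, 0, 1]]]}}

```text
time_s: 16.53
tcp_pos: [0.5507, 0.0473, 0.1043]
tcp_rot: [179.9, -0.1, -44.2]
force: [2.2, -11.6, -0.8]
gripper_width: -0.0004
finger_force: 4.8
```

Call:
{"op": "carry_out", "data": {"series": [[[0.02, 0.005, 0, 0, 0, 0, 1], [0.035, 0.005, 0, 0, 0, 0, 1], [0.035, 0.005, -0.05, 0, 0, 0, 1], [0.035, 0.005, -0.15, 0, 0, 0, 1], [0.035, 0.005, -0.28, 0, 0, -0.2, 1], [0.035, 0.005, -0.4, 0, 0, -0.4, 1], [0.035, 0.005, -0.48, 0, 0, -0.6, 1], [0.1, 0.07, -0.48, 0, 0, -0.8, 1], [0.17, 0.14, -0.48, 0, 0, -1, 1], [0.25, 0.22, -0.48, 0, 0, -1, 1]]]}}

```text
time_s: 17.37
tcp_pos: [0.5587, -0.0503, 0.249]
tcp_rot: [-180.0, -0.1, -13.6]
force: [0.4, 0.9, 0.2]
gripper_width: 0.0002
finger_force: 0.0
```

Call:
{"op": "carry_out", "data": {"series": [[[0, 0.1, 0, 0, 0, 0, 1], [0, 0.2, 0, 0, 0, 0, 1], [0, 0.32, 0, 0, 0, 0, 1], [0, 0.44, 0, 0, 0, 0, 1], [0, 0.55, 0, 0, 0, 0, 1], [0, 0.65, 0, 0, 0, 0, 1], [0, 0.7, 0, 0, 0, 0, 1], [0, 0.7, 0, 0, 0, 0, 1], [0, 0.7, 0, 0, 0, 0, 1], [0, 0.7, 0, 0, 0, 0, 1]]]}}

```text
time_s: 18.2
tcp_pos: [0.5076, -0.253, 0.2483]
tcp_rot: [-180.0, 0.0, -14.1]
force: [0.8, 0.1, -0.5]
gripper_width: 0.0001
finger_force: 0.0
```

Run:
```python
from h import *
s=r.read_state();print(s["time_s"],s["tcp_pos"],s["tcp_rot"],s["qpos"].round(1),s["force"])
o=[]
for n,b in(("scene",(200,95,300,195)),("top",(140,130,240,230))):
    im,d=snap(n);x0,y0,x1,y1=b;o.append(cv2.resize(im[y0:y1,x0:x1,::-1],(400,400),interpolation=2))
    C=cloud(n,d); ps=[]
    for c,a,l in blob(im,(18,110,70),(32,255,255),b,6)[1]:
        P=C[l];t=abs(P[:,2]-.125)<.008
        if t.any():ps.append(P[t].mean(0))
    ps=np.array(ps); c=ps.mean(0); print(n,len(ps),c.round(4),np.degrees(np.arctan2(*(ps-c)[:,1::-1].T)).round(1) )
    m=np.zeros(d.shape,bool)
    for lo,hi in [((0,130,60),(8,255,255)),((170,130,60),(180,255,255))]: m|=blob(im,lo,hi,b,1)[0]>0
    P=C[m]
    for z in(.118,.151):
        Q=P[abs(P[:,2]-z)<.006]; print(z,len(Q),Q.mean(0).round(4) if len(Q) else '')
cv2.imwrite("pics/s5.png",np.hstack(o))
```

```text
18.2 [ 0.50756047 -0.25296901  0.24834219] [-1.79967055e+02  1.05859264e-03 -1.40704768e+01] [ 26.9  17.2  -4.3  99.7   1.4  63.2 -81.9] [ 0.78226306  0.1240919  -0.48885383]
scene 3 [0.6068 0.0759 0.1247] [  78.7  -42.7 -164.5]
0.118 18 [0.6057 0.0707 0.121 ]
0.151 18 [0.6059 0.0752 0.1502]
top 3 [0.6037 0.075  0.1234] [ -41.7   77.7 -162.3]
0.118 22 [0.599  0.0741 0.12  ]
0.151 25 [0.6038 0.075  0.151 ]
```

View pics/s5.png

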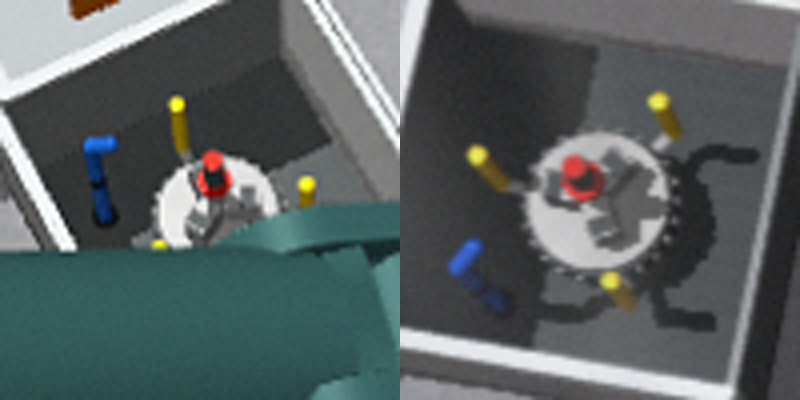

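The cutter stands upright on the chuck axis: its top disc lies within about 1 mm of the pins' centre in both views, and the jaws are closed on it. Next I'll shut the window.

Call:
{"op": "carry_out", "data": {"series": [[[0, -0.06, 0, 0, 0, 0, 1], [0, -0.16, 0, 0, 0, -0.1, 1], [0, -0.28, 0, 0, 0, -0.16, 1], [0, -0.4, 0, 0, 0, -0.16, 1], [0, -0.52, 0, 0, 0, -0.16, 1], [0, -0.64, 0, 0, 0, -0.16, 1], [0, -0.76, 0, 0, 0, -0.16, 1], [0, -0.86, 0, 0, 0, -0.16, 1], [0, -0.9, 0, 0, 0, -0.16, 1], [0, -0.9, 0, 0, 0, -0.16, 1]]]}}

```text
time_s: 19.13
tcp_pos: [0.5733, 0.0124, 0.2484]
tcp_rot: [-179.9, 0.0, -9.0]
force: [1.0, -0.9, -0.5]
gripper_width: -0.0002
finger_force: 0.0
```

Call:
{"op": "carry_out", "data": {"series": [[[0.01, -0.06, 0, 0, 0, 0, 1], [0.02, -0.16, 0, 0, 0, 0, 1], [0.03, -0.28, 0, 0, 0, 0, 1], [0.04, -0.4, 0, 0, 0, 0, 1], [0.05, -0.52, 0, 0, 0, 0, 1], [0.06, -0.64, 0, 0, 0, 0, 1], [0.07, -0.76, 0, 0, 0, 0, 1], [0.07, -0.843, 0, 0, 0, 0, 1], [0.07, -0.843, 0, 0, 0, 0, 1], [0.07, -0.843, 0, 0, 0, 0, 1]]]}}

```text
time_s: 19.97
tcp_pos: [0.6345, 0.2549, 0.2478]
tcp_rot: [180.0, 0.0, -9.2]
force: [-0.1, -1.2, 0.0]
gripper_width: -0.0002
finger_force: 0.0
```

Run:
```python
from h import *
s=r.read_state();print(s["time_s"],s["tcp_pos"],s["tcp_rot"],s["qpos"].round(1),s["force"])
f=np.load("top1.npz");im,d=f["im"],f["d"];C=cloud("top",d)
for c,a,l in blob(im,(5,150,120),(16,255,255),(20,90,260,260))[1]:
    P=C[l];P=P[abs(P[:,2]-.204)<.01];print(P.mean(0),a, onz("top",c,.195))
```

```text
19.9667 [0.63449293 0.25492017 0.24779234] [ 1.79983785e+02  4.54877953e-02 -9.21669241e+00] [ -13.4   30.2  -16.3   81.6    8.7   69.5 -129.9] [-0.12668743 -1.19469802  0.02759118]
[0.64879055 0.21347395 0.20289714] 33 [[0.65136813 0.21624404 0.195     ]]
```

Call:
{"op": "carry_out", "data": {"series": [[[0, 0, 0.06, 0, 0, 0, 1], [0, 0, 0.14, 0, 0, 0, 1], [0, 0, 0.2, 0, 0, 0, 1], [0, 0, 0.207, 0, 0, 0, 1], [0, 0.04, 0.207, 0, 0, 0, 1], [0, 0.09, 0.207, 0, 0, 0, 1], [0, 0.15, 0.207, 0, 0, 0, 1], [0, 0.21, 0.207, 0, 0, 0, 1], [0, 0.27, 0.207, 0, 0, 0, 1], [0, 0.33, 0.207, 0, 0, 0, 1]]]}}

```text
time_s: 20.8
tcp_pos: [0.6188, 0.154, 0.188]
tcp_rot: [-180.0, -0.1, -9.4]
force: [2.0, 2.3, -1.7]
gripper_width: -0.0004
finger_force: 1.4
```

Call:
{"op": "carry_out", "data": {"series": [[[0, 0.06, 0, 0, 0, 0, 1], [0, 0.12, 0, 0, 0, 0, 1], [0, 0.19, 0, 0, 0, 0, 1], [0, 0.26, 0, 0, 0, 0, 1], [0, 0.33, 0, 0, 0, 0, 1], [0, 0.39, 0, 0, 0, 0, 1], [0, 0.43, 0, 0, 0, 0, 1], [0, 0.46, 0, 0, 0, 0, 1], [0, 0.46, 0, 0, 0, 0, 1], [0, 0.46, 0, 0, 0, 0, 1]]]}}

```text
time_s: 21.63
tcp_pos: [0.5964, 0.0199, 0.1868]
tcp_rot: [-180.0, -0.0, -9.4]
force: [-0.1, -0.5, 0.5]
gripper_width: 0.0001
finger_force: 0.0
```

Call:
{"op": "carry_out", "data": {"series": [[[0, 0.005, 0, 0, 0, 0, 1], [0, 0.01, 0, 0, 0, 0, 1], [0, 0.015, 0, 0, 0, 0, 1], [0, 0.02, 0, 0, 0, 0, 1], [0, 0.025, 0, 0, 0, 0, 1], [0, 0.03, 0, 0, 0, 0, 1], [0, 0.034, 0, 0, 0, 0, 1], [0, 0.037, 0, 0, 0, 0, 1], [0, 0.037, 0, 0, 0, 0, 1], [0, 0.037, 0, 0, 0, 0, 1]]]}}

```text
time_s: 22.47
tcp_pos: [0.5946, 0.0103, 0.1862]
tcp_rot: [-179.9, 0.0, -9.3]
force: [1.1, 6.7, -2.7]
gripper_width: 0.0003
finger_force: 3.4
```

Call:
{"op": "carry_out", "data": {"series": [[[0, 0.002, 0, 0, 0, 0, 1], [0, 0.004, 0, 0, 0, 0, 1], [0, 0.006, 0, 0, 0, 0, 1], [0, 0.006, 0, 0, 0, 0, 1], [0, 0.006, 0, 0, 0, 0, 1], [0, 0.006, 0, 0, 0, 0, 1], [0, 0.006, 0, 0, 0, 0, 1], [0, 0.006, 0, 0, 0, 0, 1], [0, 0.006, 0, 0, 0, 0, 1], [0, 0.006, 0, 0, 0, 0, 1]]]}}

```text
time_s: 23.3
tcp_pos: [0.5945, 0.0102, 0.1863]
tcp_rot: [-179.8, -0.0, -9.2]
force: [3.3, 14.2, -4.7]
gripper_width: 0.0001
finger_force: 7.4
```

The force rises with no movement, so the window is at its shut stop. Retreating, lifting and moving clear.

Call:
{"op": "carry_out", "data": {"series": [[[0, -0.03, 0, 0, 0, 0, 1], [0, -0.06, 0, 0, 0, 0, 1], [0, -0.06, -0.06, 0, 0, 0, 1], [0, -0.06, -0.16, 0, 0, 0, 1], [0, -0.06, -0.26, 0, 0, 0, 1], [0, -0.06, -0.3, 0, 0, 0, 1], [0, 0.05, -0.3, 0, 0, 0, 1], [0, 0.17, -0.3, 0, 0, 0, 1], [0, 0.3, -0.3, 0, 0, 0, 1], [0, 0.42, -0.3, 0, 0, 0, 1]]]}}

```text
time_s: 24.13
tcp_pos: [0.5732, -0.1186, 0.2763]
tcp_rot: [180.0, -0.0, -9.3]
force: [0.6, 0.3, -0.1]
gripper_width: 0.0
finger_force: 0.0
```

Call:
{"op": "carry_out", "data": {"series": [[[0, 0.1, 0, 0, 0, 0, 1], [0, 0.2, 0, 0, 0, 0, 1], [0, 0.3, 0, 0, 0, 0, 1], [0, 0.4, 0, 0, 0, 0, 1], [0, 0.45, 0, 0, 0, 0, 1], [0, 0.5, 0, 0, 0, 0, 1], [0, 0.5, 0, 0, 0, 0, 1], [0, 0.5, 0, 0, 0, 0, 1], [0, 0.5, 0, 0, 0, 0, 1], [0, 0.5, 0, 0, 0, 0, 1]]]}}

```text
time_s: 24.97
tcp_pos: [0.5499, -0.2637, 0.2762]
tcp_rot: [-180.0, 0.0, -9.3]
force: [0.3, -0.3, -0.5]
gripper_width: -0.0
finger_force: 0.0
```

Run:
```python
from h import *
s=r.read_state();print(s["time_s"],s["tcp_pos"],s["force"])
for n,b in(("top",(20,90,260,260)),("scene",(150,20,330,215))):
    im,d=snap(n);C=cloud(n,d)
    for c,a,l in blob(im,(5,150,120),(16,255,255),b)[1]:
        P=C[l];P=P[abs(P[:,2]-.2)<.012]
        if a>30 and len(P):
            q=P.mean(0)[:2]-[.6045,.0750];t=np.radians(-9.2);print(n,P.mean(0).round(4),"machine y",-np.sin(t)*q[0]+np.cos(t)*q[1])
    if n=="top":cv2.imwrite("pics/end.png",cv2.resize(im[60:270,20:380,::-1],(720,420),interpolation=2))
```

```text
24.9667 [ 0.54987377 -0.26370612  0.27623206] [ 0.31166203 -0.27698185 -0.50701511]
top [ 0.5897 -0.0095  0.2027] machine y -0.08576663044450973
```

View pics/end.png

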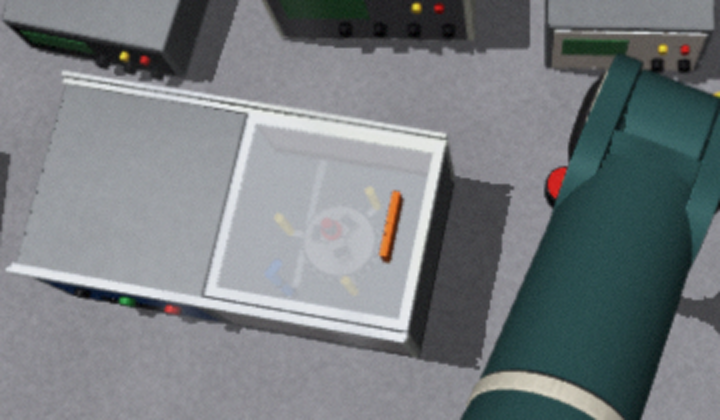

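The window is shut, with the fin at (390,227) or machine y ≈ -86 mm. The red cutter stands in the chuck at (330,230), and the arm touches nothing. Handing in.

```bash
python3 -c "
from workcell import r
print(r.finish_job())"
```

```text
the job is handed in; nothing more can be done
None
```

I handed the job in at about 25 s, with no verdict returned: the red cutter measured upright and centred in the chuck, the last push on the pin was about 12 N, and the window is fully shut (the jaws' grip force itself could not be read).

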